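# Show the wide-barrelled pipette to the inspection camera

## Robot

A 7-joint arm with a two-finger parallel gripper is mounted at the origin on a cart in front of the work surface, level with it; the furniture and walls round the work are solid. World frame = base frame: x ahead of the robot, y to its left, z up, the work surface at z = 0. Lengths are in m, angles in rad, forces in N, time in s.
With the tool pointing down it reaches from about 0.425 to 0.925 m from the base axis. Payload 6.8 kg.
Tool frame: the origin (TCP) lies midway between the tips of the shut fingers; the grasp point (between the pads) lies 19 mm behind it (robot.tcp_to_grasp is the distance from the TCP to the grasp point, in m); z points along the fingers, y is the line along which they close (so a half turn about z gives the same grasp; the last joint's range is limited). The gripper opens to 85 mm and grips with 20 to 120 N. Pads are 22 mm wide; open, the fingers measure 114 mm over their backs; the gripper's body (76 mm by 85 mm) begins 54 mm behind the grasp point. The pads swing forward as they close: fully open they stand 13 mm farther back than shut.
Start: joints at [-1.447, 0.477, 0.022, 1.555, -0.011, 1.109, -0.083], TCP at [0.155, 0.657, 0.231] pointing down, gripper open.
Joint ranges: [-2.96, 2.96], [-0.34, 2.1], [-1.41, 1.46], [0.24, 2.44], [-1.37, 4.51], [0.17, 1.92], [-2.96, 2.96]. Speed limits (rad/s): [2.39, 2.39, 3.14, 3.14, 3.14, 3.14, 3.14].

## Interface

Orientations are given as [roll, pitch, yaw] about the fixed x, y, z axes, in that order (R = Rz(yaw) Ry(pitch) Rx(roll)).
In Python, from bench import robot gives the robot as it stands.
- The arm moves only by the tool step_arm, never from a script. Its argument "plan" is a list of rows, each a list of 3 entries, a list of its own where there are three numbers: the shift along the world's x, y, z in units of 40 mm (1.0 is 40 mm), then the turn, a rotation vector about the world's x, y, z in units of 0.15 rad (1.0 is 0.15 rad), then the opening, from -1 (shut) to 1 (fully open). A call has 1 to 5 rows; each row shifts and turns the commanded pose from where the row before left it; what a row does not reach is not made up. A row lasts 1/10 s, in which the tool goes at most 50 mm and 8.59 degrees, less where a joint would pass 70% of its speed; a pose out of reach is approached as far as the arm can. A call with a number of a shift or a turn outside -1 to 1 is refused whole. A call with a gripper value outside its range is refused whole. The fingers move at their own pace and stop on an object; "grip_force" is the grip in N (left out, the last holds). Time passes only in rows, so rows that do not move let the fingers close. It gives the time, the measured TCP pose, the force, the opening and the grip force at its end, in the units of the state.
- robot.observe(): the state, without advancing time (a new reading comes with each control period).
- robot.capture(name): name is "side" or "top"; returns the picture (400x640x3 uint8, red, green, blue); there is no depth.
- robot.camera_info(name): a dict with "camera_matrix" (3x3 intrinsics, pixels), "dist" ([k1, k2, p1, p2, k3] as OpenCV has them; the pictures are not rectified), "rvec" (rotation vector, rad) and "tvec" (3), from world to camera coordinates, as OpenCV has them. Camera axes: x right, y down, z forward; pixel columns grow to the right and rows downward; lengths in m; the calibration is good to about 2 mm. A picture is of the moment at which its call begins. camera_info takes no time and is no camera call.
- robot.job_done(): hands the job in; it is judged then, once.
The state is a dict: "time_s": time; "q": joint angles; "qvel": joint speeds; "joint_efforts": joint torques, N m; "ee_pos": TCP position; "tool_rot": TCP orientation; "contact_force": force on the tool from outside, world axes, zero at the start; "ft_torque": the same for the moment, N m; "opening": opening from 0.0 (shut) to 1.0 (fully open); "finger_force": force on a finger pad.
Only numpy, scipy, OpenCV 4.12 (cv2) and the standard library are available. Lean on these libraries where they do the work, as an engineer would, in place of code of your own. Each camera call takes 0.05 s, during which the arm holds its last target. There are 200 camera calls.

## Task

Take the wide-barrelled pipette off the pipette stand, lifting it up and off its hook, and present it to the inspection camera so that its volume setting can be photographed: hold it upright in the air with the volume window squarely facing the lens, on the lens's axis and 100 mm in front of the lens. Finish while still holding it there, steady; nothing else may carry it. Leave the other two pipettes hanging as they are, and do not touch the camera, disturb the tip box, dish, slide carton or pen on the table, or force the pipette against its stand.

Things in the scene. Friction and masses are not known exactly. Their poses are not given: they have to be found in the camera images.
- wide_pipette: the pipette to show: light grey, 238 mm long, 0.11 kg, told from two others by its wide lower barrel (30 mm across; theirs tapers from 18 to 4 mm). Origin at the nozzle end, z up its axis, +x to its finger hook, -x to its window. Handle z = 90 to 215 mm, flat sides 28 mm apart along y, x -14 to +13 mm (to +16.5 mm below z = 147 mm); plunger up to z = 238 mm. Hangs upright, back on the lower bar
- grip (a point): a point on the wide pipette's axis, z = 197 mm above its nozzle end, 18 mm below the top of the handle: a good place to grip the two flat sides (along the pipette's y) from above. Same axes as the pipette
- window (a point): the middle of the wide pipette's volume window: dark frame 13 x 40 mm with four white number drums, on the front (-x) face of the handle, at x = -15.5 mm, z = 150 mm in the pipette's frame. Same axes as the pipette: its -x axis points straight out of the window
- finger_hook (a point): turned-down end of the wide pipette's finger hook, at x = 39, z = 192 mm in its frame. The hook: an arm 14 mm wide out of the back, z = 196 to 204 mm, reaching to x = 43 mm, its end turned down to z = 180 mm (inner face x = 35.7 mm) behind the stand's rail: lift straight up over 16 mm (30 mm is ample) before moving away from the rail
- slim_pipette_a: one of two identical slim-barrelled pipettes hanging on the same stand, same handle, hook, length and frame as the wide one; leave it hanging. The three hang in any order
- slim_pipette_b: the other slim-barrelled pipette; leave it hanging
- stand: white stand, fixed. Origin under its base below the rail, y along the rail; base 14 mm thick, x -85 to +55, y -131 to +131 mm. Rail at x = 0, 8 mm thick, three notches 22 mm wide at y = -75, 0, +75 mm, notch floor z = 246 mm, else 253 mm; rods at y = -119, +119 mm. Lower bar front x = -14.5, z = 150 mm. Pipettes hang on the -x side (to the robot), axes at x = -31 mm, nozzle ends at z = 50 mm
- camera_stand: grey bench camera stand, fixed to the table: base 150 x 130 mm, 14 mm thick, with an 18 mm steel column, 314 mm high. Origin at the foot of the column; +x is the way the camera looks (level)
- lens (a point): the middle of the lens's front glass, at x = 125 mm from the column, inside a ring light 62 mm across; the camera's height on the column varies, lens axis 195 to 245 mm above the table. x axis = level viewing direction, away from the lens; z up
- focus (a point): the point in the air on the lens's axis 100 mm in front of the lens: where the window's middle is to be held. Same axes as the lens
- tip_box: blue pipette tip box with a clear closed lid, 89 x 122 x 90 mm, fixed; origin under its middle
- petri: closed petri dish, 89 mm across, 15 mm high, loose; origin under its middle
- slide_carton: microscope slide carton, 31 x 82 x 32 mm, loose; origin under its middle
- marker: marker pen, 130 mm long, 15 mm thick, loose; origin under its middle

How it is judged:
On the way:
1. the wide pipette is in the fingers, its hook lifted more than 18 mm above where it hung and off the stand (z of finger_hook in the frame of stand above 0.26 m and contact force between wide_pipette and stand below 0.1 N and contact force between the fingers and wide_pipette above 1 N), for 0.1 s.
At the end, for the whole second after the job is handed in: held in the air in the fingers: window middle within 18 mm of the focus point, facing the lens within 11 degrees, pipette upright within 10 degrees, still (under 0.02 m/s), touching neither stand nor camera; both slim pipettes hang within 20 mm of where they were (distance between window and focus below 0.018 m and angle between the x axis of wide_pipette and the x axis of lens, either way round below 0.2 rad and x of finger_hook in the frame of focus above 0.02 m and angle between wide_pipette's own z axis and vertical below 0.17 rad and height (world z) of wide_pipette above 0.02 m and linear speed of wide_pipette below 0.02 m/s and angular speed of wide_pipette below 0.15 rad/s and contact force between the fingers and wide_pipette above 1 N and contact force between wide_pipette and stand below 0.1 N and contact force between wide_pipette and camera_stand below 0.1 N and distance of each of slim_pipette_a, slim_pipette_b from where it was at the start of the episode below 0.02 m); the arm keeps its last pose, push and grip.
It fails at once if a slim pipette moved more than 20 mm (distance of any of slim_pipette_a, slim_pipette_b from where it was at the start of the episode above 0.02 m).
It fails at once if the camera was touched with more than 1 N (contact force between any of the arm, the fingers, wide_pipette and camera_stand above 1 N).
It fails at once if the pipette was forced against its stand with more than 20 N (contact force between wide_pipette and stand above 20 N).
It fails at once if the tip box was struck with more than 3 N (contact force between any of the arm, the fingers, wide_pipette and tip_box above 3 N).
It fails at once if a loose thing on the table moved more than 30 mm (distance of any of petri, slide_carton, marker from where it was at the start of the episode above 0.03 m).
It also fails if it takes over 38 s, if anything falls off the work surface, if the arm or the gripper's body presses on something with over 40 N, if the wrist force passes 120 N, or if a joint passes its speed limit or range.

## Working session

There is one attempt and no reset: what is moved stays moved. The work goes in short steps, Python scripts to look and compute and a tool call to move; the robot and the scene stay as the last step left them, time stands still between calls to the robot, and variables do not carry over. Pictures are saved under pics/ and viewed, at most 10 in all, crops included, and the job is handed in when it is done.

Besides the shell and the picture viewer there is one more tool, called after ">>>" by a JSON object that holds its "op" and its "data", one argument or row to a line. step_arm: Moves the arm, as the interface text tells. Shifts and turns lie within -1 to 1; 1 stands for 40 mm of shift or 0.15 rad of turn. Its arguments: {"type":"object","properties":{"plan":{"type":"array"},"grip_force":{"type":"number"}},"required":["plan"]}

```bash
mkdir -p pics; ls; python3 - <<'E'
from bench import robot
import cv2
for n in("side","top"):
    im=robot.capture(n); cv2.imwrite(f"pics/{n}0.png",im[:,:,::-1])
    i=robot.camera_info(n); print(n,i)
o=robot.observe(); print({k:o[k] for k in("time_s","ee_pos","tool_rot","opening")})
E
```

```text
pics
side {'camera_matrix': array([[392.74691613,   0.        , 319.47193056],
       [  0.        , 392.74691613, 198.5966867 ],
       [  0.        ,   0.        ,   1.        ]]), 'dist': array([-0.09318626,  0.        ,  0.        ,  0.        ,  0.        ]), 'rvec': array([ 2.38744029,  0.82621227, -0.2623242 ]), 'tvec': array([-0.30465716, -0.23667575,  1.34304466])}
top {'camera_matrix': array([[364.10808641,   0.        , 315.97309169],
       [  0.        , 364.10808641, 195.09628244],
       [  0.        ,   0.        ,   1.        ]]), 'dist': array([-0.05710842,  0.        ,  0.        ,  0.        ,  0.        ]), 'rvec': array([ 2.10234695, -2.1100743 ,  0.18666409]), 'tvec': array([-0.12526637,  0.50026848,  0.92758806])}
{'time_s': 0.1, 'ee_pos': array([0.15499499, 0.65642993, 0.2304448 ]), 'tool_rot': array([-3.13998117e+00,  1.38701918e-04,  2.90974888e+00]), 'opening': 1.0018510769273856}
```

View pics/side0.png

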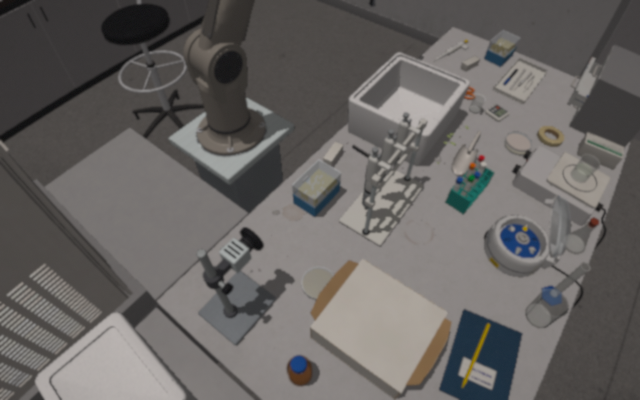

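View pics/top0.png

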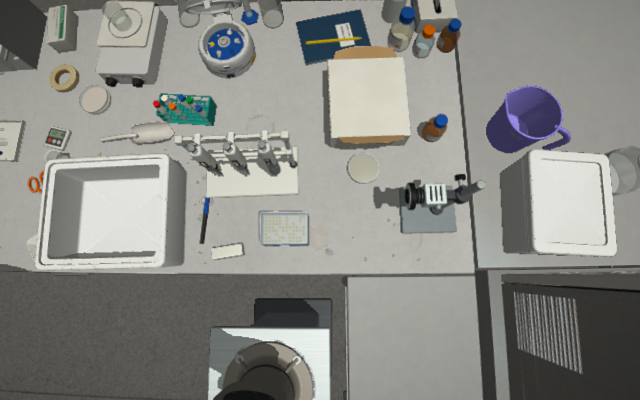

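The top view shows the stand at about (235,150) with three pipettes, the camera at (430,195) with its lens to the left, the tip box at (284,228), petri dish (363,167), carton (228,251) and pen (205,220). I'll project known points and zoom in.

```bash
cat > h.py <<'E'
import numpy as np, cv2
from bench import robot
def P(n,X):
    i=robot.camera_info(n); return cv2.projectPoints(np.float64(X).reshape(-1,1,3),i["rvec"],i["tvec"],i["camera_matrix"],i["dist"])[0].reshape(-1,2)
def ray(n,px):
    i=robot.camera_info(n); u=cv2.undistortPoints(np.float64(px).reshape(-1,1,2),i["camera_matrix"],i["dist"]).reshape(-1,2)
    R=cv2.Rodrigues(i["rvec"])[0]; d=np.c_[u,np.ones(len(u))]@R; return -R.T@i["tvec"],d
def onz(n,px,z):
    c,d=ray(n,px); return c+d*((z-c[2])/d[:,2])[:,None]
def tri(a,pa,b,pb):
    c1,d1=ray(a,pa); c2,d2=ray(b,pb); out=[]
    for u,v in zip(d1,d2):
        s=np.linalg.lstsq(np.c_[u,-v],c2-c1,rcond=None)[0]; p,q=c1+s[0]*u,c2+s[1]*v
        out.append([*(p+q)/2,np.linalg.norm(p-q)])
    return np.array(out)
E
python3 - <<'E'
from h import *
np.set_printoptions(precision=3,suppress=True)
for n in("side","top"): print(n,P(n,[[0.155,.657,.23],[0,0,0],[.5,0,0],[.5,.3,0],[.5,-.3,0]]).round())
print([ray(n,[[320,200]])[0] for n in("side","top")])
a=cv2.imread("pics/side0.png");b=cv2.imread("pics/top0.png")
def z(im,x0,y0,w,h,s): return cv2.resize(im[y0:y0+h,x0:x0+w],None,fx=s,fy=s,interpolation=cv2.INTER_CUBIC)
cv2.imwrite("pics/c1.png",np.hstack([z(a,335,105,100,140,4)[:560],z(a,185,220,100,140,4)]))
cv2.imwrite("pics/c2.png",np.vstack([z(b,170,120,140,80,5)[:400],np.hstack([z(b,370,160,140,80,2.5),z(b,190,190,140,80,2.5)])]))
E
```

```text
side [[380.   6.]
 [231. 130.]
 [350. 203.]
 [402. 146.]
 [283. 276.]]
top [[-40. 334.]
 [268. 388.]
 [271. 199.]
 [167. 199.]
 [378. 198.]]
[array([ 0.843, -0.594,  0.943]), array([ 0.306, -0.149,  1.005])]
```

View pics/c1.png

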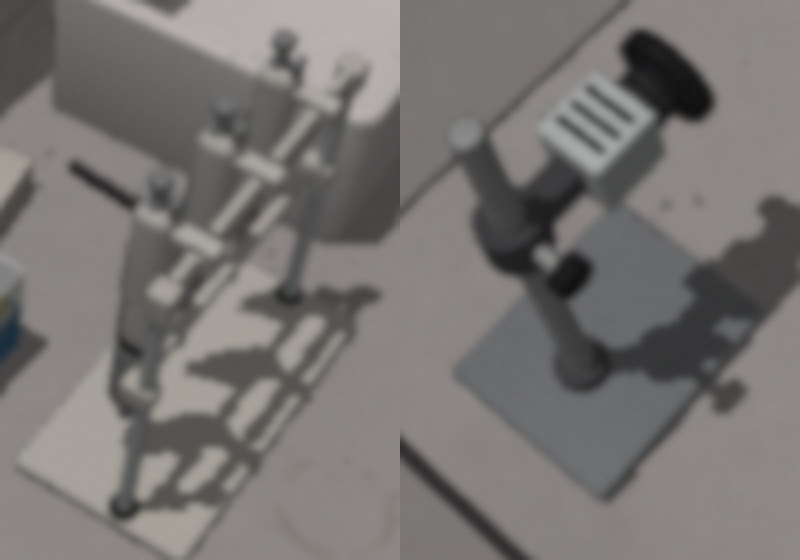

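View pics/c2.png

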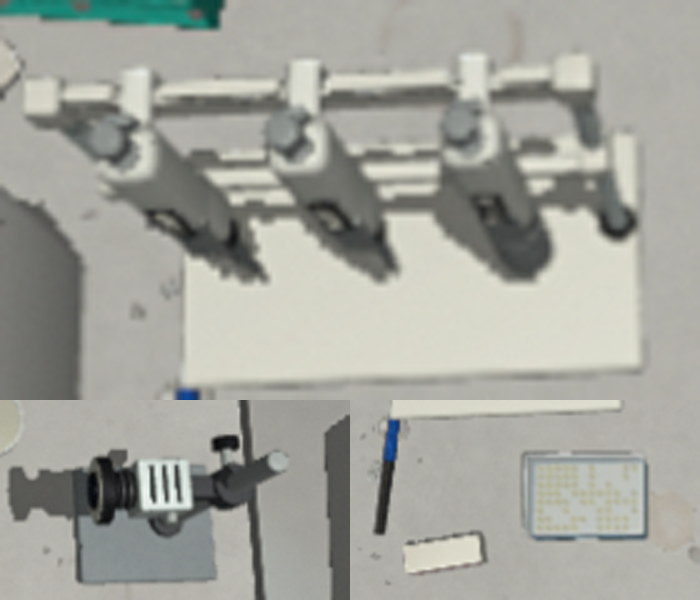

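Crops: in the top view the wide pipette is the rightmost (barrel tip near (275,174), plunger top near (262,144)), the nearest one in the side view. The lens ring is centred near (409,195) top and (252,239) side, facing image-left. The pen and carton are left of the tip box.

```bash
python3 - <<'E'
from h import *
np.set_printoptions(precision=4,suppress=True)
c2=lambda x,y:(170+x/5,120+y/5); c2b=lambda x,y:(370+x/2.5,160+(y-400)/2.5); c2c=lambda x,y:(190+(x-350)/2.5,190+(y-400)/2.5)
s1=lambda x,y:(335+x/4,105+y/4); s2=lambda x,y:(185+(x-400)/4,220+y/4)
B=onz("top",[c2(186,384),c2(640,365),c2(635,133)],.014); print("base FL FR BR",B)
SB=onz("side",[s1(15,462),s1(182,560)],.014); print("side base",SB)
print("rail ends tri",tri("top",[c2(42,98),c2(573,73)],"side",[s1(350,65),s1(165,282)]))
print("hook tops z.254",onz("top",[c2(137,72),c2(305,62),c2(473,57)],.254))
print("plungers tri",tri("top",[c2(110,133),c2(287,127),c2(463,122)],"side",[s1(285,37),s1(225,107),s1(160,178)]))
print("plungers z.288",onz("top",[c2(110,133),c2(287,127),c2(463,122)],.288))
C=onz("top",[c2b(78,470),c2b(215,465),c2b(215,578),c2b(80,582)],.014); print("cam base",C)
print("cam base side",onz("side",[s2(455,372),s2(605,500),s2(755,318)],.014))
print("foot side",onz("side",[s2(580,370)],.014))
print("coltop",onz("top",[c2b(277,462)],.314),onz("side",[s2(467,132)],.314))
print("ring tri",tri("top",[c2b(100,489)],"side",[s2(668,76)]))
print("tipbox top .09",onz("top",[c2c(522,453),c2c(646,455),c2c(648,538),c2c(528,540)],.09))
print("petri",onz("top",[(363,167)],.015),"carton",onz("top",[(228,251)],.032),"pen",onz("top",[(207,198),(202,243)],.015))
E
```

```text
base FL FR BR [[ 0.5038  0.1794  0.014 ]
 [ 0.5131 -0.0763  0.014 ]
 [ 0.6487 -0.0722  0.014 ]]
side base [[ 0.5165 -0.0775  0.014 ]
 [ 0.6528 -0.0712  0.014 ]]
rail ends tri [[ 0.5878  0.1755  0.2486  0.0008]
 [ 0.5949 -0.0619  0.2552  0.0043]]
hook tops z.254 [[ 0.597   0.1306  0.254 ]
 [ 0.6004  0.0554  0.254 ]
 [ 0.6017 -0.0191  0.254 ]]
plungers tri [[ 0.5576  0.1285  0.2876  0.0016]
 [ 0.56    0.0538  0.285   0.0015]
 [ 0.5614 -0.0204  0.2852  0.002 ]]
plungers z.288 [[ 0.5568  0.1277  0.288 ]
 [ 0.5584  0.0524  0.288 ]
 [ 0.5597 -0.0216  0.288 ]]
cam base [[ 0.5255 -0.3635  0.014 ]
 [ 0.5304 -0.5173  0.014 ]
 [ 0.4042 -0.5077  0.014 ]
 [ 0.4009 -0.3599  0.014 ]]
cam base side [[ 0.4091 -0.5081  0.014 ]
 [ 0.5357 -0.5055  0.014 ]
 [ 0.5293 -0.3664  0.014 ]]
foot side [[ 0.468  -0.4585  0.014 ]]
coltop [[ 0.4647 -0.4548  0.314 ]] [[ 0.469  -0.4556  0.314 ]]
ring tri [[ 0.4654 -0.3403  0.2074  0.0004]]
tipbox top .09 [[ 0.4503  0.0182  0.09  ]
 [ 0.4477 -0.1087  0.09  ]
 [ 0.3638 -0.1109  0.09  ]
 [ 0.362   0.0096  0.09  ]]
petri [[ 0.5865 -0.2588  0.015 ]] carton [[0.3522 0.1086 0.032 ]] pen [[0.5001 0.1794 0.015 ]
 [0.3745 0.1863 0.015 ]]
```

Measured: wide pipette axis ≈ (0.5605, −0.021) with yaw ≈ 0.03. Lens ≈ (0.463, −0.331, 0.207) looking along yaw ≈ 1.60, so the focus is ≈ (0.460, −0.231, 0.207). The best wrist choice is tool yaw 0.03 at the stand and 1.60 at the camera. I lift first, then cross.

>>> {"op": "step_arm", "data": {
  "plan": [
    [[0,0,1],[0,0,0],1],
    [[0,0,1],[0,0,0],0.3],
    [[0,0,1],[0,0,-0.5],0.3],
    [[0,0,1],[0,0,-1],0.3],
    [[0.5,-0.85,0],[0,0,-1],0.3]
  ]
}}

```text
time_s: 0.6
ee_pos: [0.1712, 0.628, 0.3966]
tool_rot: [3.133, -0.007, 2.536]
contact_force: [-0.1, 1.1, -0.7]
opening: 0.651
finger_force: 0.0
```

>>> {"op": "step_arm", "data": {
  "plan": [
    [[0.5,-0.85,0],[0,0,-1],0.3],
    [[0.5,-0.85,0],[0,0,-1],0.3],
    [[0.5,-0.85,0],[0,0,-1],0.3],
    [[0.5,-0.85,0],[0,0,-1],0.3],
    [[0.5,-0.85,0],[0,0,-1],0.3]
  ]
}}

```text
time_s: 1.1
ee_pos: [0.2756, 0.4512, 0.3909]
tool_rot: [-3.141, 0.0, 1.779]
contact_force: [0.5, -0.2, 1.0]
opening: 0.649
finger_force: 0.0
```

>>> {"op": "step_arm", "data": {
  "plan": [
    [[0.51,-0.84,0],[0,0,-0.85],0.3],
    [[0.51,-0.84,0],[0,0,-0.85],0.3],
    [[0.51,-0.84,0],[0,0,-0.85],0.3],
    [[0.51,-0.84,0],[0,0,-0.85],0.3],
    [[0.51,-0.84,0],[0,0,-0.85],0.3]
  ]
}}

```text
time_s: 1.6
ee_pos: [0.3775, 0.2832, 0.391]
tool_rot: [-3.141, 0.0, 1.142]
contact_force: [0.5, 0.2, 0.5]
opening: 0.65
finger_force: 0.0
```

>>> {"op": "step_arm", "data": {
  "plan": [
    [[0.51,-0.84,0],[0,0,-0.85],0.3],
    [[0.51,-0.84,0],[0,0,-0.85],0.3],
    [[0.51,-0.84,0],[0,0,-0.85],0.3],
    [[0.51,-0.84,0],[0,0,-0.85],0.3],
    [[0.51,-0.84,0],[0,0,-0.85],0.3]
  ]
}}

```text
time_s: 2.1
ee_pos: [0.4794, 0.1153, 0.3912]
tool_rot: [-3.141, 0.0, 0.505]
contact_force: [0.1, 0.5, -0.3]
opening: 0.651
finger_force: 0.0
```

>>> {"op": "step_arm", "data": {
  "plan": [
    [[0.51,-0.84,0],[0,0,-0.85],0.3],
    [[0.51,-0.84,0],[0,0,-0.85],0.3],
    [[0.51,-0.84,0],[0,0,-0.75],0.3],
    [[0,0,0],[0,0,0],0.3],
    [[0,0,0],[0,0,0],0.3]
  ]
}}

```text
time_s: 2.6
ee_pos: [0.5402, 0.0153, 0.3909]
tool_rot: [3.141, 0.001, 0.14]
contact_force: [-0.2, 0.8, -0.0]
opening: 0.651
finger_force: 0.0
```

>>> {"op": "step_arm", "data": {
  "plan": [
    [[0.5,-0.9,-0.5],[0,0,-0.73],0.3],
    [[0,0,-0.6],[0,0,0],0.3],
    [[0,0,-0.5],[0,0,0],0.3],
    [[0,0,0],[0,0,0],0.3]
  ]
}}

```text
time_s: 3.0
ee_pos: [0.5583, -0.018, 0.3246]
tool_rot: [-3.141, 0.006, 0.035]
contact_force: [0.2, 0.7, 0.3]
opening: 0.65
finger_force: 0.0
```

```bash
python3 - <<'E'
from h import *
ims={n:robot.capture(n) for n in("side","top")}
for n in ims: cv2.imwrite(f"pics/{n}1.png",ims[n][:,:,::-1])
z=lambda im,x0,y0,w,h,s: cv2.resize(im[y0:y0+h,x0:x0+w,::-1],None,fx=s,fy=s,interpolation=cv2.INTER_CUBIC)
cv2.imwrite("pics/c3.png",np.hstack([z(ims["side"],335,90,80,100,5),z(ims["top"],230,110,80,100,5)]))
o=robot.observe();print(o["ee_pos"],o["tool_rot"])
E
```

```text
[ 0.56008218 -0.01853204  0.32757367] [-3.14114481e+00  5.40302698e-04  3.51108018e-02]
```

View pics/c3.png

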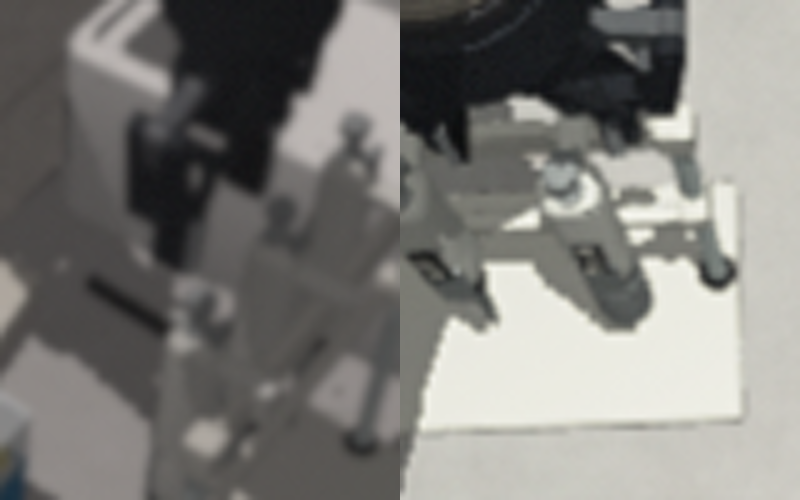

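The side crop shows the gripper above and the wide pipette's cap at about (203,300). The top crop shows the plunger between the two finger tips at (455,160) and (625,145). I'll check the offsets numerically.

```bash
python3 - <<'E'
from h import *
np.set_printoptions(precision=4,suppress=True)
t=np.array([.5601,-.0185,.3276]); 
from math import *
y=np.array([-sin(.035),cos(.035),0])
w=.65*.085/2
X=[t,t+y*w+[0,0,.008],t-y*w+[0,0,.008],[.5605,-.021,.288]]
print("side crop",((P("side",X)-[335,90])*5).round()); print("top crop",((P("top",X)-[230,110])*5+[400,0]).round())
print(tri("top",[(230+162/5,110+172/5)],"side",[(335+200/5,90+296/5)]))
E
```

```text
side crop [[209. 229.]
 [243. 181.]
 [179. 251.]
 [196. 294.]]
top crop [[539. 138.]
 [465. 134.]
 [605. 127.]
 [562. 170.]]
[[ 0.5612 -0.0201  0.2858  0.0019]]
```

>>> {"op": "step_arm", "data": {
  "plan": [
    [[0,-0.05,-0.5],[0,0,0],0.3],
    [[0,0,-0.5],[0,0,0],0.3],
    [[0,0,-0.5],[0,0,0],0.3],
    [[0,0,-0.5],[0,0,0],0.3],
    [[0,0,-0.3],[0,0,0],0.3]
  ]
}}

```text
time_s: 3.6
ee_pos: [0.5605, -0.0208, 0.2353]
tool_rot: [-3.141, -0.001, 0.035]
contact_force: [-0.2, 0.5, 0.4]
opening: 0.647
finger_force: 0.0
```

>>> {"op": "step_arm", "data": {
  "plan": [
    [[0,0,-0.15],[0,0,0],0.3],
    [[0,0,0],[0,0,0],0.3],
    [[0,0,0],[0,0,0],0.3]
  ]
}}

```text
time_s: 3.9
ee_pos: [0.5609, -0.0218, 0.2303]
tool_rot: [-3.141, -0.001, 0.033]
contact_force: [0.0, -0.4, 0.4]
opening: 0.651
finger_force: 0.0
```

>>> {"op": "step_arm", "data": {
  "plan": [
    [[0,0,0],[0,0,0],-0.1],
    [[0,0,0],[0,0,0],-0.2],
    [[0,0,0],[0,0,0],-0.3],
    [[0,0,0],[0,0,0],-0.4],
    [[0,0,0],[0,0,0],-1]
  ],
  "grip_force": 40
}}

```text
time_s: 4.4
ee_pos: [0.5605, -0.0214, 0.2298]
tool_rot: [-3.141, -0.0, 0.033]
contact_force: [-1.3, 2.5, 5.2]
opening: 0.327
finger_force: 39.1
```

>>> {"op": "step_arm", "data": {
  "plan": [
    [[0,0,0],[0,0,0],-1],
    [[0,0,0],[0,0,0],-1],
    [[0,0,0],[0,0,0],-1]
  ]
}}

```text
time_s: 4.7
ee_pos: [0.5605, -0.0214, 0.2298]
tool_rot: [-3.141, -0.0, 0.033]
contact_force: [-2.0, 2.2, 5.7]
opening: 0.327
finger_force: 39.1
```

Gripped at 27.8 mm wide, as expected. Lifting straight up.

>>> {"op": "step_arm", "data": {
  "plan": [
    [[0,0,0.1],[0,0,0],-1],
    [[0,0,0.2],[0,0,0],-1],
    [[0,0,0.2],[0,0,0],-1],
    [[0,0,0.3],[0,0,0],-1],
    [[0,0,0.3],[0,0,0],-1]
  ]
}}

```text
time_s: 5.2
ee_pos: [0.5601, -0.0221, 0.2744]
tool_rot: [3.141, 0.0, 0.032]
contact_force: [-0.6, -0.5, -0.9]
opening: 0.327
finger_force: 39.4
```

>>> {"op": "step_arm", "data": {
  "plan": [
    [[0,0,0.3],[0,0,0],-1],
    [[0,0,0.3],[0,0,0],-1],
    [[0,0,0],[0,0,0],-1],
    [[0,0,0],[0,0,0],-1]
  ]
}}

```text
time_s: 5.6
ee_pos: [0.5603, -0.0217, 0.2975]
tool_rot: [-3.141, -0.0, 0.033]
contact_force: [0.0, 0.1, -1.5]
opening: 0.33
finger_force: 39.4
```

>>> {"op": "step_arm", "data": {
  "plan": [
    [[-0.3,0,0],[0,0,0],-1],
    [[-0.5,0,0],[0,0,0],-1],
    [[-0.5,-0.1,0],[0,0,0],-1],
    [[-0.3,-0.4,0],[0,0,0.2],-1],
    [[-0.1,-0.4,0],[0,0,0.5],-1]
  ]
}}

```text
time_s: 6.1
ee_pos: [0.4897, -0.058, 0.2964]
tool_rot: [-3.14, 0.002, 0.141]
contact_force: [0.4, 0.1, -0.8]
opening: 0.327
finger_force: 39.4
```

>>> {"op": "step_arm", "data": {
  "plan": [
    [[-0.1,-0.4,0],[0,0,0.8],-1],
    [[-0.1,-0.4,0],[0,0,0.8],-1],
    [[-0.1,-0.4,0],[0,0,0.8],-1],
    [[-0.1,-0.4,0],[0,0,0.8],-1],
    [[-0.1,-0.4,0],[0,0,0.8],-1]
  ]
}}

```text
time_s: 6.6
ee_pos: [0.4708, -0.1383, 0.2966]
tool_rot: [-3.14, 0.001, 0.743]
contact_force: [-0.5, 0.5, -1.2]
opening: 0.327
finger_force: 39.4
```

>>> {"op": "step_arm", "data": {
  "plan": [
    [[-0.1,-0.4,0],[0,0,0.8],-1],
    [[-0.1,-0.4,0],[0,0,0.8],-1],
    [[-0.1,-0.4,0],[0,0,0.8],-1],
    [[-0.1,-0.4,0],[0,0,0.8],-1],
    [[0,-0.2,0],[0,0,0.8],-1]
  ]
}}

```text
time_s: 7.1
ee_pos: [0.4542, -0.2111, 0.2967]
tool_rot: [-3.14, 0.0, 1.34]
contact_force: [0.1, -0.0, -1.2]
opening: 0.327
finger_force: 39.4
```

>>> {"op": "step_arm", "data": {
  "plan": [
    [[0,0,0],[0,0,0.8],-1],
    [[0,0,0],[0,0,0.8],-1],
    [[0,0,0],[0,0,0],-1]
  ]
}}

```text
time_s: 7.4
ee_pos: [0.4551, -0.2097, 0.2967]
tool_rot: [-3.14, -0.001, 1.578]
contact_force: [-0.4, 0.2, -1.2]
opening: 0.332
finger_force: 39.5
```

>>> {"op": "step_arm", "data": {
  "plan": [
    [[0.1,-0.14,-0.4],[0,0,0.15],-1],
    [[0,0,-0.5],[0,0,0],-1],
    [[0,0,-0.4],[0,0,0],-1],
    [[0,0,-0.2],[0,0,0],-1],
    [[0,0,0],[0,0,0],-1]
  ]
}}

```text
time_s: 7.9
ee_pos: [0.4592, -0.215, 0.2363]
tool_rot: [-3.139, -0.0, 1.599]
contact_force: [-0.0, 0.2, -1.3]
opening: 0.328
finger_force: 39.4
```

```bash
python3 - <<'E'
from h import *
ims={n:robot.capture(n) for n in("side","top")}
z=lambda im,x0,y0,w,h,s: cv2.resize(im[y0:y0+h,x0:x0+w,::-1],None,fx=s,fy=s,interpolation=cv2.INTER_CUBIC)
cv2.imwrite("pics/c4.png",np.hstack([z(ims["side"],200,150,130,150,4)[:,:400],z(ims["top"],310,110,100,150,4)]))
o=robot.observe();print(o["ee_pos"],o["tool_rot"],np.abs(o["qvel"]).max())
print(P("side",[[.4595,-.2155,.295],[.4595,-.2155,.057],[.46,-.231,.207],[.463,-.331,.207]])-[200,150],P("top",[[.4595,-.2155,.295],[.4595,-.2155,.057],[.46,-.231,.207],[.463,-.331,.207]])-[310,110])
E
```

```text
[ 0.4603577  -0.21550452  0.23773995] [3.14124046e+00 1.81223984e-04 1.59919609e+00] 0.011096594000299893
[[85.04454121 26.97675934]
 [90.82275772 84.79197226]
 [83.20354754 55.58820878]
 [54.07462528 85.60804703]] [[47.51336808 80.16090412]
 [39.49035202 99.27248752]
 [50.9661266  88.24661886]
 [95.76797767 86.66142891]]
```

View pics/c4.png

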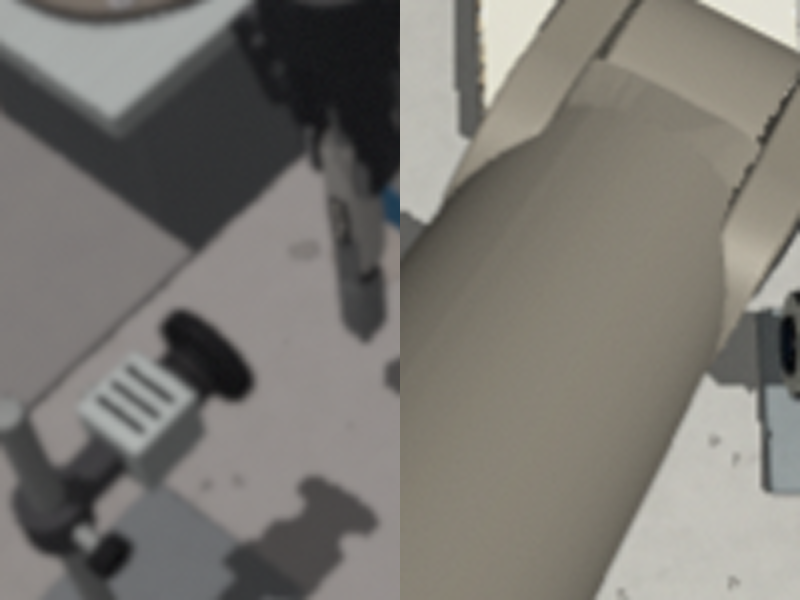

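The side crop shows the window at (340,222), nozzle at (363,338), which agrees with the predicted (333,222) and (363,339). The arm hides it in the top view. One last check of the lens height, by projecting a ring of 62 mm diameter.

```bash
python3 - <<'E'
from h import *
np.set_printoptions(precision=1,suppress=True)
a=np.linspace(0,2*np.pi,60)
for n,(x0,y0,w,h) in {"side":(235,222,35,35),"top":(398,178,26,34)}.items():
    g=cv2.cvtColor(cv2.imread(f"pics/{n}0.png"),cv2.COLOR_BGR2GRAY)[y0:y0+h,x0:x0+w]
    m=(g<(45 if n=="side" else 70)).astype(np.uint8); _,l,s,_=cv2.connectedComponentsWithStats(m); print(n,"mask bbox",[ (s_[0]+x0,s_[1]+y0,s_[0]+s_[2]+x0-1,s_[1]+s_[3]+y0-1,s_[4]) for s_ in s[1:] if s_[4]>40])
    for y in(-.331,-.345):
        p=P(n,[[.463+.031*np.cos(t),y,.207+.031*np.sin(t)] for t in a]); print(y,p.min(0),p.max(0))
E
```

```text
side mask bbox [(np.int32(241), np.int32(228), np.int32(262), np.int32(248), np.int32(271))]
-0.331 [243.7 224.9] [264.6 246.1]
-0.345 [239.2 229.2] [260.2 250.4]
top mask bbox [(np.int32(408), np.int32(183), np.int32(423), np.int32(209), np.int32(267)), (np.int32(399), np.int32(188), np.int32(409), np.int32(208), np.int32(165))]
-0.331 [402.8 182.8] [409.  210.6]
-0.345 [408.8 182.7] [415.5 210.5]
```

The predicted ring matches the image to within about 4 mm. Time to settle and hand in.

>>> {"op": "step_arm", "data": {
  "plan": [
    [[0,-0.05,0],[0,0,0],-1],
    [[0,0,0],[0,0,0],-1],
    [[0,0,0],[0,0,0],-1],
    [[0,0,0],[0,0,0],-1],
    [[0,0,0],[0,0,0],-1]
  ]
}}

```text
time_s: 8.5
ee_pos: [0.4603, -0.2174, 0.2374]
tool_rot: [3.141, -0.0, 1.6]
contact_force: [-0.0, 0.6, -1.3]
opening: 0.328
finger_force: 39.5
```

```bash
python3 -c "
from bench import robot
print(robot.observe()['ee_pos']); print(robot.job_done())"
```

```text
[ 0.4603212  -0.21743077  0.23741007]
the job is handed in; nothing more can be done
None
```

I lifted the wide pipette off its hook and handed the job in with it held upright and still, its window facing the lens, an estimated 4 mm or so from the focus point; the hand-in returned no verdict.

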